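Tip the camera head out of its foam and turn it over

ROBOT

A 7-joint arm with a two-finger parallel gripper is mounted at the origin on a cart in front of the work surface, level with it; the furniture and walls round the work are solid. World frame = base frame: x ahead of the robot, y to its left, z up, the work surface at z = 0. Lengths are in m, angles in rad, forces in N, time in s.
With the tool pointing down it reaches from about 0.35 to 0.9 m from the base axis. Payload 8.1 kg.
Tool frame: the origin (TCP) lies midway between the tips of the shut fingers; the grasp point (between the pads) lies arm.grasp_offset behind it (arm.grasp_offset is the distance from the TCP to the grasp point, in m); z points along the fingers, y is the line along which they close (so a half turn about z gives the same grasp; the last joint's range is limited). The gripper opens to 92 mm and grips with 3 to 60 N. Pads are 19 mm wide; open, the fingers measure 130 mm over their backs; the gripper's body (75 mm by 190 mm) begins 47 mm behind the grasp point.
Start: joints at [-0.103, 0.434, 0.025, 1.573, -0.012, 1.134, -0.075], TCP at [0.625, -0, 0.227] pointing down, gripper open.
Joint ranges: [-2.62, 2.62], [-0.44, 2.09], [-1.27, 1.32], [0.08, 2.57], [-1.32, 4.46], [0.12, 2], [-2.74, 2.74]. Speed limits (rad/s): [2.22, 2.22, 3.01, 3.01, 3.14, 3.14, 3.14].

INTERFACE

Orientations are given as a rotation vector (axis times angle).
In Python, from cell import observe, imaging, arm gives the robot as it stands.
- The arm moves only by the tool apply_moves, never from a script. Its argument "commands" is a list of rows, each a list of 5 numbers: the opening in per cent of the stroke, from 0 (shut) to 100 (fully open), then the shift along the world's x, y, z in units of 0.06 m (1.0 is 0.06 m), then the turn about the world's z in units of 0.5 rad (1.0 is 0.5 rad). A call has 1 to 12 rows; each row shifts and turns the commanded pose from where the row before left it; what a row does not reach is not made up. A row lasts 1/8 s, in which the tool goes at most 62.5 mm and 10.7 degrees, less where a joint would pass 70% of its speed; a pose out of reach is approached as far as the arm can. A call with a number of a shift or a turn outside -1 to 1 is refused whole. A call with a gripper value outside its range is refused whole. The fingers move at their own pace and stop on an object; "newtons" is the grip in N (left out, the last holds). Time passes only in rows, so rows that do not move let the fingers close. It gives the time, the measured TCP pose, the force, the opening and the grip force at its end, in the units of the state.
- observe(): the state, without advancing time (a new reading comes with each control period).
- imaging.get_image(name): name is "scene" or "side" or "wrist"; returns (picture, depth): 480x640x3 uint8, red, green, blue; 480x640 float32, m along the optical axis (not along the pixel's ray), 0 where there is no reading.
- imaging.camera_params(name): a dict with "camera_matrix" (3x3 intrinsics, pixels), "origin" and "rotation" of the camera in the world; the wrist camera has in their place "tool_from_camera" (4x4, takes a point from camera to tool coordinates, whose origin is the TCP and whose axes are the flange's). Camera axes: x right, y up, looking along -z (the intrinsics and any distortion apply to the point x, -y, -z); pixel columns grow to the right and rows downward; lengths in m; the calibration is good to about 2 mm. A picture is of the moment at which its call begins: read the wrist's pose just before it. camera_params takes no time and is no camera call.
- arm.sign_off(): hands the job in; it is judged then, once.
The state is a dict: "clock": time; "joints": joint angles; "dq": joint speeds; "joint_efforts": joint torques, N m; "position": TCP position; "ee_rot": TCP orientation; "force": force on the tool from outside, world axes, zero at the start; "ft_torque": the same for the moment, N m; "width": opening from 0.0 (shut) to 1.0 (fully open); "gripper_force": force on a finger pad.
Only numpy, scipy, OpenCV 4.12 (cv2) and the standard library are available. Lean on these libraries where they do the work, as an engineer would, in place of code of your own. Each camera call takes 0.05 s, during which the arm holds its last target. There are 200 camera calls.

TASK

Take the camera head out of the foam tray: lift its free end first (the one in the open finger bay), so that the other end tilts out from under the foam lip. Turn it over and lay it flat in the middle of the grey mat with its lens facing up; do not drop it or let it topple over, let go of it, and leave the other things where they are.

Things in the scene. Friction and masses are not known exactly. Their poses are not given: they have to be found in the camera images.
- camera: microscope camera head, plain aluminium block, housing 130 x 56 x 40 mm (x, y, z), about 0.3 kg. Origin at the housing's centre; x = long axis, towards the end that starts under the foam lip; y = across (56 mm, the width to grip); z = thickness, up at the start. Its z = +20 mm side is flat, with four dark vent slots; the lens, a black ring 34 mm wide and 6 mm high, is amid its z = -20 mm side (down at the start)
- lip_end (a point): centre of the camera head's end face that starts under the foam lip (camera head x = +65 mm); both end faces are flat, so it can stand on end
- tray: fixed tray with black firm foam on a grey plate 200 x 124 x 8 mm; origin at the centre of its underside, x = long axis towards the lip end, z up; yaw varies. The camera head starts with its axes along the tray's and its centre 38 mm above the origin, on foam strips with a channel for the lens between. Foam side walls 2 mm beside it: x = -15 to +93 mm, |y| = 30 to 56 mm, up to z = 46 mm
- foam_lip (a point): lower front edge of the foam lip, at tray x = +51, z = 61 mm. The lip bridges the cutout from x = +51 to +93 mm, z = 61 to 71 mm, on pillars at |y| = 30 to 56 mm. It covers the last 14 mm of the camera head with 3 mm of air between, so a straight lift is blocked; the far wall stands 8 mm beyond the camera head, at x = +73 mm
- finger_bay (a point): middle of the finger bay, on the plate's top (tray x = -41, z = 8 mm). Between x = -67 and -15 mm the foam has no side walls, so fingers can go down on both sides of the camera head's free end there, as far as the plate
- stop_wall (a point): top inner edge of the foam stop wall across the free end, 2 mm from it: tray x = -87 to -67 mm, |y| below 30 mm, up to z = 32 mm (14 mm above the camera head's underside). With the free end raised 10 to 15 degrees about the lower edge of the other end, the camera head clears it and can be drawn out backwards along its own length (30 to 35 mm is enough), then up
- mat: grey cloth mat, 150 x 200 x 4 mm (x, y, z), fixed flat on the table; origin at the centre of its underside; may be left or right of the tray. Between the two, a fixed black cord and its 42 mm high power block stay on the table
- slide_box: bystander: white and orange carton, 74 x 112 x 34 mm, origin at the centre of its underside
- petri: bystander: round dish, 97 mm across, 14 mm high, origin at the centre of its underside
- marker: bystander: black and white marker pen, 138 mm long, 12 mm thick, lying flat, origin at the centre of its underside

How it is judged:
On the way:
1. the free end of the camera head is raised while its other end is still low and under the foam lip (angle between camera's own z axis and vertical above 0.1 rad and x of lip_end in the frame of tray above 0.052 m and z of lip_end in the frame of tray below 0.05 m), for 0.1 s.
At the end, for the whole second after the job is handed in: the camera head lies flat on the mat with its lens up (turned over, within 8 degrees of level), its centre within 50 mm of the mat's centre, any yaw, released and at rest (angle between camera's own z axis and vertical above 3 rad and horizontal distance between camera and mat below 0.05 m and z of camera in the frame of mat between 0.018 and 0.03 m and linear speed of camera below 0.02 m/s and angular speed of camera below 0.2 rad/s); the robot touches nothing.
It fails at once if the camera head is dropped or let topple (moves faster than 0.55 m/s while the gripper does not touch it) (linear speed of camera above 0.55 m/s and contact force between camera and the arm below 0.05 N and contact force between camera and the fingers below 0.05 N).
It fails at once if a bystander (carton, dish or marker) is moved by more than 30 mm (distance of any of slide_box, petri, marker from where it was at the start of the episode above 0.03 m).
It also fails if it takes over 61 s, if anything falls off the work surface, if the arm or the gripper's body presses on something with over 40 N, if the wrist force passes 120 N, or if a joint passes its speed limit or range.

## Working session

There is one attempt and no reset: what is moved stays moved. The work goes in short steps, Python scripts to look and compute and a tool call to move; the robot and the scene stay as the last step left them, time stands still between calls to the robot, and variables do not carry over. Pictures are saved under pics/ and viewed, at most 10 in all, crops included, and the job is handed in when it is done.

Besides the shell and the picture viewer there is one more tool, called after "Request:" in YAML: its name, and indented under it one key for each argument. apply_moves: Moves the arm, as the interface text tells. Its arguments: {"type":"object","properties":{"commands":{"type":"array"},"newtons":{"type":"number"}},"required":["commands"]}

```bash
ls; mkdir -p pics
python3 - <<'E'
from cell import observe, imaging, arm
import cv2,numpy as np
print(observe(), arm.grasp_offset)
for n in("scene","side","wrist"):
    p,d=imaging.get_image(n); cv2.imwrite(f"pics/{n}0.png",p[:,:,::-1]); np.savez(f"{n}0.npz",p=p,d=d)
    print(n,imaging.camera_params(n))
E
```

```text
pics
{'clock': 0.0, 'joints': array([-0.10258758,  0.43523476,  0.02498433,  1.57404268, -0.01159495,
        1.13400124, -0.07507402]), 'dq': array([-1.52942729e-03,  1.96050728e-03, -2.69739770e-04,  5.08274560e-05,
        1.75961049e-04, -3.21688939e-04,  5.12588429e-04]), 'joint_efforts': array([ 3.89017032e-04, -6.67853522e+01,  9.84863900e-01, -3.14464223e+01,
       -6.05165795e-02,  4.27553023e-02,  1.12382318e-04]), 'position': array([ 6.24515852e-01, -7.10987193e-05,  2.25958834e-01]), 'ee_rot': array([-2.22081995e+00, -2.22067818e+00,  1.86938238e-03]), 'force': array([ 0.45814513, -0.16829392, -0.09103583]), 'ft_torque': array([ 0.04404278, -0.00063797, -0.01690508]), 'gripper_force': 0.0, 'width': 1.0032279311089887} 0.0188
scene {'camera_matrix': array([[490.104923  ,   0.        , 331.43023691],
       [  0.        , 490.104923  , 231.68940204],
       [  0.        ,   0.        ,   1.        ]]), 'origin': array([0.22665704, 0.52154088, 0.94731263]), 'rotation': array([ 0.22427003, -0.77886885, -2.48159247])}
side {'camera_matrix': array([[571.03114294,   0.        , 322.51682128],
       [  0.        , 571.03114294, 242.23591002],
       [  0.        ,   0.        ,   1.        ]]), 'origin': array([ 0.02606418, -0.83504499,  0.98159793]), 'rotation': array([ 0.8028027 , -0.23764339, -0.4866613 ])}
wrist {'camera_matrix': array([[409.90118616,   0.        , 319.85707726],
       [  0.        , 409.90118616, 241.63230345],
       [  0.        ,   0.        ,   1.        ]]), 'tool_from_camera': array([[ 1.64021612e-04,  9.69082447e-01,  2.46737075e-01,
         6.78756566e-02],
       [ 9.99999194e-01, -4.69579359e-04,  1.17955372e-03,
         2.89847864e-04],
       [ 1.25894744e-03,  2.46736682e-01, -9.69081743e-01,
        -1.58982767e-01],
       [ 0.00000000e+00,  0.00000000e+00,  0.00000000e+00,
         1.00000000e+00]])}
```

View pics/scene0.png

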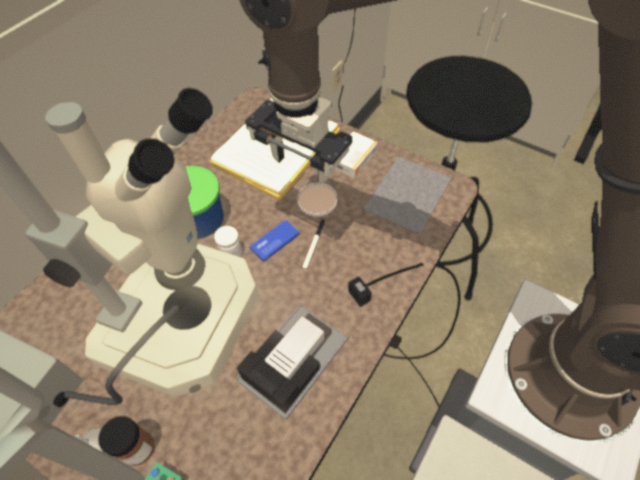

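View pics/side0.png

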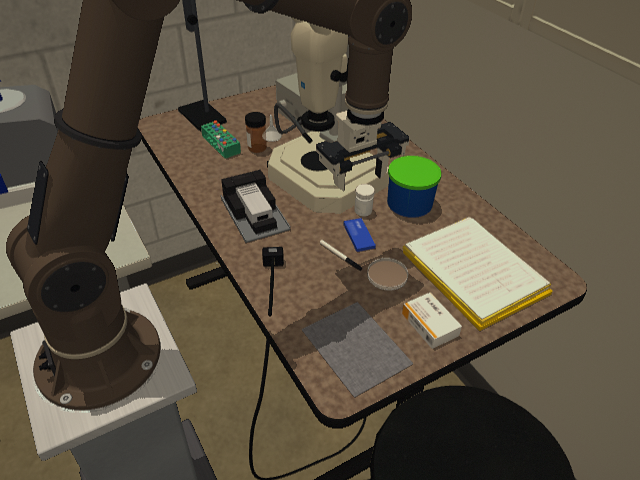

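```bash
cat > h.py <<'E'
import numpy as np, cv2
from scipy.spatial.transform import Rotation as R
from cell import observe, imaging, arm
def cloud(n,p=None,d=None):
    c=imaging.camera_params(n)
    if "origin" in c: Rm,t=R.from_rotvec(c["rotation"]).as_matrix(),c["origin"]
    else:
        s=observe();T=c["tool_from_camera"];Rt=R.from_rotvec(s["ee_rot"]).as_matrix()
        Rm,t=Rt@T[:3,:3],Rt@T[:3,3]+s["position"]
    if p is None: p,d=imaging.get_image(n)
    K=c["camera_matrix"];v,u=np.mgrid[:480,:640]
    q=np.dstack([(u-K[0,2])/K[0,0]*d,-(v-K[1,2])/K[1,1]*d,-d])
    return p,d,q@Rm.T+t
def rect(P):
    r=cv2.minAreaRect(np.float32(P*1000)); return np.round(r[0],1),np.round(r[1],1),round(r[2],1)
E
python3 - <<'E'
from h import *
for n,box,mbox in(("scene",(230,300,350,420),(350,140,470,250)),("side",(210,160,300,245),(290,290,420,400))):
    f=np.load(n+"0.npz");p,d,w=cloud(n,f["p"],f["d"])
    def sub(b): return p[b[1]:b[3],b[0]:b[2]].reshape(-1,3).astype(int),w[b[1]:b[3],b[0]:b[2]].reshape(-1,3),d[b[1]:b[3],b[0]:b[2]].ravel()>0
    c,q,k=sub(box)
    m=k&(q[:,2]>.05)&(q[:,2]<.066)&(c.min(1)>120); print(n,"cam top",rect(q[m,:2]),np.median(q[m,2]),m.sum())
    m=k&(q[:,2]>.066)&(q[:,2]<.08); print("lip",rect(q[m,:2]) ,m.sum())
    m=k&(q[:,2]>.005)&(q[:,2]<.08); print("tray",rect(q[m,:2]),m.sum())
    c,q,k=sub(mbox); sat=c.max(1)-c.min(1)
    m=k&(abs(q[:,2]-.004)<.006)&(sat<14); m2=cv2.morphologyEx(m.reshape(mbox[3]-mbox[1],-1).astype(np.uint8),cv2.MORPH_OPEN,np.ones((5,5))).ravel()>0
    print("mat",rect(q[m2,:2]),m2.sum(),np.median(q[m2,2]))
f=np.load("side0.npz");p,d,w=cloud("side",f["p"],f["d"])
for nm,(u,v) in dict(block=(272,254),cordend=(270,312),petri=(388,273),marker0=(322,242),marker1=(360,268),box=(430,312),blue=(360,235),jar=(365,195)).items(): print(nm,w[v,u].round(3))
E
```

```text
scene cam top (array([542.5, 251.8]), array([114.9, 190.3]), 86.1) 0.05780736956577609 2054
lip (array([482.8, 336.4]), array([ 42.5, 112.8]), 85.4) 1432
tray (array([488.3, 266.3]), array([235.1, 242. ]), 31.9) 7150
mat (array([ 473.1, -172.8]), array([144.2,  73.8]), 3.2) 1161 0.0035913886163986275
side cam top (array([534.8, 285.2]), array([235.4, 133.1]), 32.1) 0.05752216929832166 815
lip (array([539.4, 338.2]), array([ 81.4, 224.8]), 81.2) 553
tray (array([504.4, 317.8]), array([359.9, 244.6]), 61.5) 3959
mat (array([ 478.7, -236.9]), array([152.7, 204.1]), 1.8) 5261 0.0033999071669593706
block [0.434 0.066 0.038]
cordend [ 0.361 -0.068  0.005]
petri [ 0.66  -0.098  0.009]
marker0 [0.574 0.07  0.012]
marker1 [ 0.608 -0.055  0.013]
box [ 0.655 -0.26   0.035]
blue [0.674 0.048 0.009]
jar [0.728 0.114 0.073]
```

Request:
apply_moves:
  commands:
    - [100,-0.6,0.4,0,0]
    - [100,-0.6,0.5,0,0]
    - [100,-0.6,0.6,0,-0.08]
    - [100,-0.5,0.7,0,-0.08]
    - [100,-0.2,0.8,0,0]
    - [100,0,0.73,0,0]
    - [100,0,0,0,0]

```text
clock: 1.02
position: [0.4739, 0.2277, 0.2266]
ee_rot: [-2.301, -2.137, -0.001]
force: [-0.2, -0.3, -0.5]
width: 1.003
gripper_force: 0.0
```

Run:
```python
from h import *
p,d,q=cloud("wrist"); cv2.imwrite("pics/w1.png",p[:,:,::-1]); np.savez("w1.npz",p=p,d=d,q=q)
k=d>0; c=p.astype(int)
def comp(m):
    m=cv2.morphologyEx(m.astype(np.uint8),cv2.MORPH_OPEN,np.ones((5,5)))
    n,l,s,_=cv2.connectedComponentsWithStats(m); i=1+s[1:,4].argmax(); return l==i
m=comp(k&(q[...,2]>.052)&(q[...,2]<.064)); print("cam",rect(q[m][:,:2]),np.median(q[m][:,2]),m.sum())
m=comp(k&(q[...,2]>.0665)&(q[...,2]<.08)); print("lip",rect(q[m][:,:2]),np.median(q[m][:,2]))
m=comp(k&(q[...,2]>.005)&(q[...,2]<.08)); print("tray",rect(q[m][:,:2]))
m=comp(k&(q[...,2]>.005)&(q[...,2]<.012)); print("plate",rect(q[m][:,:2]))
```

```text
cam (array([632.7, 261.5]), array([ 96.2, 267.9]), 32.1) 0.06007351847325043 15156
lip (array([667.7, 284.6]), array([ 92.7, 198.1]), 6.7) 0.07313509153679029
tray (array([661.4, 277.2]), array([121.8, 268.6]), 12.1)
plate (array([426.7, 211.1]), array([79.5, 28.4]), 86.8)
```

View pics/w1.png

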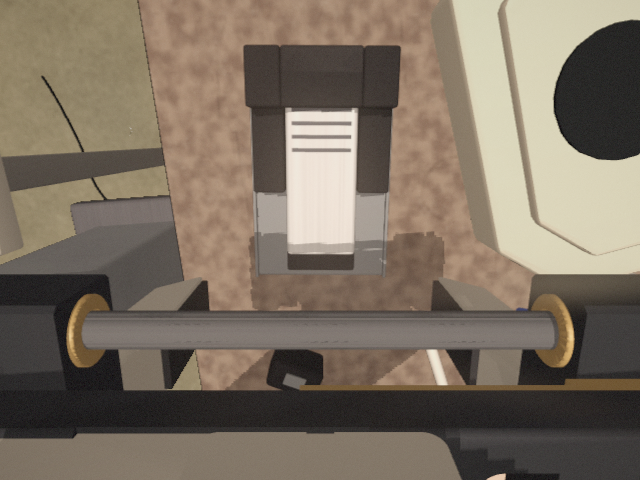

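Run:
```python
from h import *
f=np.load("w1.npz");p,d,q=f["p"],f["d"],f["q"]
B=np.zeros(d.shape,bool);B[35:285,235:410]=1;k=(d>0)&B
for nm,lo,hi,br in(("cam",.05,.0655,1),("lip",.0665,.08,0),("plate+",.005,.08,0),("stop",.028,.037,0),("wallstop",.04,.05,0)):
    m=k&(q[...,2]>lo)&(q[...,2]<hi)
    if br:m&=p.min(2)>110
    m=cv2.morphologyEx(m.astype(np.uint8),cv2.MORPH_OPEN,np.ones((5,5)))>0
    print(nm,rect(q[m][:,:2]),np.median(q[m][:,2]).round(4),q[m].min(0).round(3),q[m].max(0).round(3))
print(observe()["position"])
```

```text
cam (array([476.3, 259.8]), array([115.5,  56.1]), 85.5) 0.0589 [0.445 0.201 0.055] [0.509 0.317 0.062]
lip (array([482.5, 338.7]), array([ 42.2, 112.2]), 85.7) 0.0719 [0.426 0.314 0.067] [0.539 0.363 0.075]
plate+ (array([476.5, 263.2]), array([193.5, 124.3]), 85.5) 0.0587 [0.408 0.163 0.005] [0.543 0.363 0.075]
stop (array([470.7, 187.6]), array([15.4, 59.8]), 85.8) 0.0329 [0.441 0.178 0.03 ] [0.501 0.197 0.035]
wallstop (array([478.3, 284.8]), array([ 66.2, 112.1]), 85.4) 0.0469 [0.42  0.248 0.04 ] [0.536 0.322 0.05 ]
[0.47444766 0.22517292 0.22643463]
```

Request:
apply_moves:
  commands:
    - [100,-0.02,-0.05,-0.6,0]
    - [100,0,0,-0.7,0]
    - [100,0,0,-0.7,0]
    - [100,0,0,-0.6,0]
    - [100,0,0,-0.5,0]
    - [100,0,0,-0.25,0]
    - [100,0,0,-0.15,0]
    - [100,0,0,0,0]
    - [100,0,0,0,0]

```text
clock: 2.2
position: [0.4745, 0.221, 0.0176]
ee_rot: [2.308, 2.13, 0.002]
force: [-0.3, -0.1, 0.9]
width: 1.0
gripper_force: 0.0
```

Request:
apply_moves:
  commands:
    - [50,0,0,0,0]
    - [50,0,0,0,0]
    - [50,0,0,0,0]
    - [50,0,0,0,0]
    - [50,0,0,0,0]
  newtons: 12

```text
clock: 2.82
position: [0.4739, 0.2209, 0.0168]
ee_rot: [2.308, 2.131, 0.0]
force: [-0.2, 0.1, 1.0]
width: 0.647
gripper_force: 12.0
```

Request:
apply_moves:
  commands:
    - [50,0,0,0.08,0]
    - [50,0,0,0.08,0]
    - [50,0,0,0.07,0]
    - [50,0,0,0.07,0]
    - [50,0,0,0,0]
    - [50,0,0,0,0]

```text
clock: 3.58
position: [0.474, 0.2209, 0.0349]
ee_rot: [2.309, 2.131, 0.001]
force: [-0.2, 1.1, -2.4]
width: 0.609
gripper_force: 12.0
```

```bash
cat >> h.py <<'E'
def look(tag,box,n="side"):
    p,d,q=cloud(n); x0,y0,x1,y1=box
    np.savez(tag+".npz",p=p,d=d,q=q)
    cv2.imwrite(f"pics/{tag}.png",cv2.resize(p[y0:y1,x0:x1,::-1],None,fx=4,fy=4,interpolation=cv2.INTER_CUBIC))
    return p,d,q
E
python3 - <<'E'
from h import *
p,d,q=look("a1",(170,110,330,250))
b=np.s_[140:250,200:300]; Q=q[b].reshape(-1,3);C=p[b].reshape(-1,3)
# top surface fit: bright points near axis
t=(Q-[.4768,.2668,0])@np.array([[.0785,.997,0],[-.997,.0785,0],[0,0,1]]).T
m=(C.min(1)>110)&(abs(t[:,1])<25)&(t[:,0]>-70)&(t[:,0]<48)&(t[:,2]>.045)
t[:,:2]*=1
m=(C.min(1)>110)&(abs(t[:,1])<.025)&(t[:,0]>-.075)&(t[:,0]<.05)&(t[:,2]>.05)&(t[:,2]<.12)
print(m.sum()); 
if m.sum()>20:
  a=np.polyfit(t[m,0],t[m,2],1);print("tilt deg",np.degrees(np.arctan(-a[0])),a, np.percentile(t[m,0],[2,98]))
E
```

```text
40
tilt deg 10.210417964452844 [-0.18011612  0.066504  ] [-0.03065244  0.00778707]
```

View pics/a1.png

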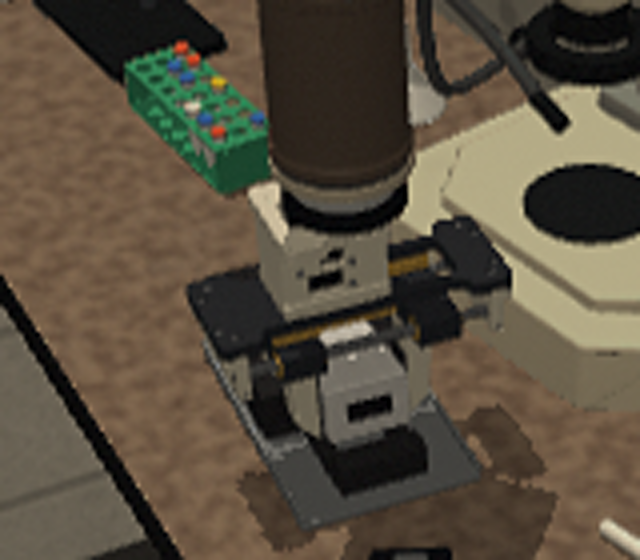

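Request:
apply_moves:
  commands:
    - [50,-0.01,-0.12,0.02,0]
    - [50,-0.01,-0.12,0.02,0]
    - [50,-0.01,-0.12,0.02,0]
    - [50,-0.01,-0.12,0.02,0]
    - [50,-0.01,-0.12,0.02,0]
    - [50,0,0,0,0]

```text
clock: 4.38
position: [0.4709, 0.1839, 0.0408]
ee_rot: [2.31, 2.129, -0.0]
force: [-0.3, -0.3, -2.2]
width: 0.606
gripper_force: 12.0
```

Request:
apply_moves:
  commands:
    - [50,0,0,0.15,0]
    - [50,0,0,0.2,0]
    - [50,0,0,0.3,0]
    - [50,0,0,0.4,0]
    - [50,0,0,0.4,0]
    - [50,0,0,0.4,0]
    - [50,0,0,0.4,0]
    - [50,0,0,0.3,0]
    - [50,0,0,0,0]

```text
clock: 5.5
position: [0.4716, 0.1855, 0.1956]
ee_rot: [2.307, 2.131, 0.006]
force: [0.1, 0.7, -2.7]
width: 0.609
gripper_force: 12.0
```

Run:
```python
from h import *
look("a2",(170,90,330,240)); p,d,q=look("a3",(200,260,360,400),"scene")
```

```text
(no output)
```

View pics/a2.png

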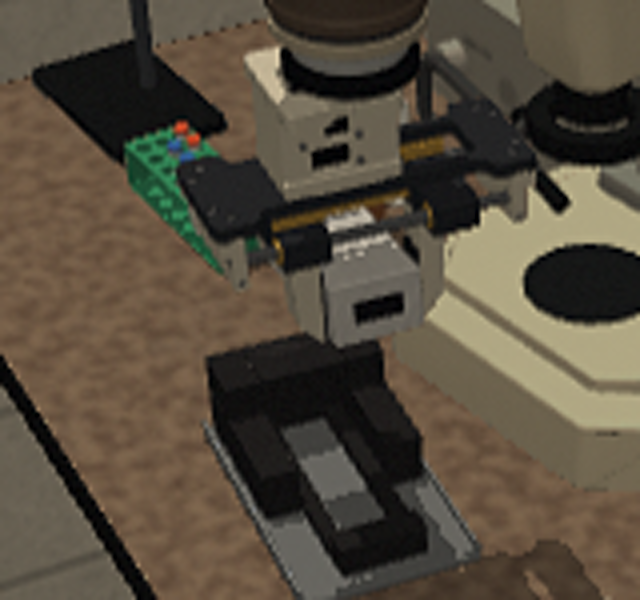

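Request:
apply_moves:
  commands:
    - [50,0,-0.3,0,0]
    - [50,0,-0.6,0,0]
    - [50,0,-0.8,0,0]
    - [50,0,-0.9,0,0]
    - [50,0,-0.9,0,0]
    - [50,0,-0.9,0,0]
    - [50,0,-0.9,0,0]
    - [50,0,-0.9,0,0]
    - [50,0,-0.9,0,0]
    - [50,0,-0.7,0,0]
    - [50,0,-0.4,0,0]
    - [50,0,-0.24,0,0]

```text
clock: 7.1
position: [0.4692, -0.3237, 0.1929]
ee_rot: [-2.31, -2.127, 0.002]
force: [-1.7, 0.8, -3.5]
width: 0.607
gripper_force: 12.0
```

Request:
apply_moves:
  commands:
    - [50,0,0,0,0]
    - [50,0,0,0,0]
    - [50,0,0,0,0]
  newtons: 8

```text
clock: 7.48
position: [0.4711, -0.3204, 0.1938]
ee_rot: [-2.306, -2.133, -0.001]
force: [0.5, -0.2, -3.3]
width: 0.613
gripper_force: 8.0
```

Run:
```python
from h import *
p,d,q=look("b1",(240,210,400,350)); print(observe()["ft_torque"],observe()["joints"])
```

```text
[-0.14843006  0.02608837 -0.00057111] [ 0.37759427  0.37451249  0.17079004  1.76440612 -0.07399997  1.00897024
  0.49774343]
```

View pics/b1.png

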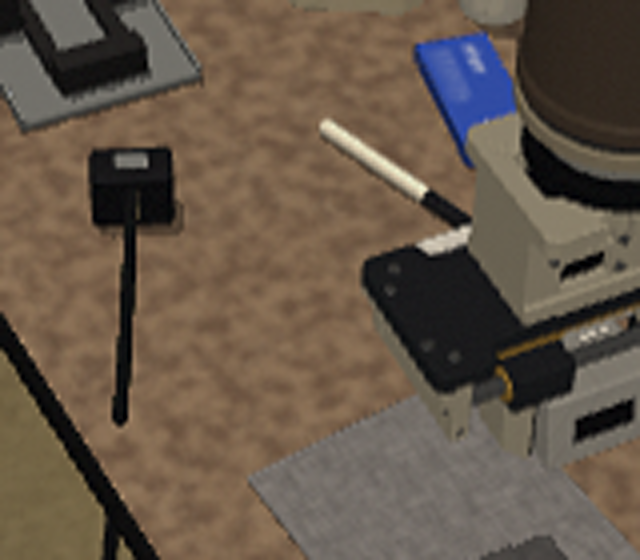

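Request:
apply_moves:
  commands:
    - [50,0,0,0,0]
    - [50,0,0,0,0]
    - [50,0,0,0,0]
  newtons: 6

```text
clock: 7.9
position: [0.4708, -0.3216, 0.1937]
ee_rot: [2.308, 2.131, -0.0]
force: [-0.4, -0.0, -3.5]
width: 0.611
gripper_force: 6.0
```

```bash
python3 -c "
from h import *
print(observe()['ft_torque'],observe()['force'])"
```

```text
[-0.17723298 -0.01481315  0.02614597] [-0.36234455 -0.04658497 -3.49721433]
```

Request:
apply_moves:
  commands:
    - [50,0,0,0,0]
    - [50,0,0,0,0]
    - [50,0,0,0,0]
  newtons: 4.5

```text
clock: 8.28
position: [0.4708, -0.3217, 0.1937]
ee_rot: [2.309, 2.131, 0.0]
force: [-0.7, 0.3, -2.6]
width: 0.61
gripper_force: 4.5
```

Run:
```python
from h import *
p,d,q=look("b2",(320,250,480,370)); print(observe()["ft_torque"],observe()["force"])
p,d,q=look("b3",(350,60,510,180),"scene")
```

```text
[-0.0833622   0.09511428  0.00618583] [-0.77496815 -0.05759748 -3.70851759]
```

View pics/b3.png

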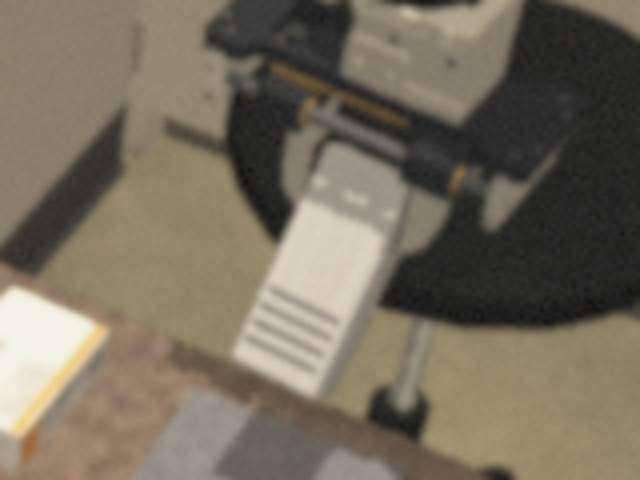

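```bash
cat >> h.py <<'E'
def tilt(n="scene"):
    p,d,q=cloud(n); s=observe(); g=s["position"]+[0,0,.0188]
    r=np.abs(q-g).max(2); t=(q-g)@np.array([[.0785,.997,0],[.997,-.0785,0],[0,0,1]]).T
    m=(d>0)&(p.min(2)>120)&(abs(t[...,1])<.024)&(t[...,2]<-.015)&(r<.14)&(q[...,2]>.015)
    P=t[m]; c=np.median(P,0)
    for _ in range(5):
        U,S,V=np.linalg.svd(P-P.mean(0),full_matrices=False); e=(P-P.mean(0))@V[2]; P=P[abs(e)<max(.003,2*e.std())]
    nrm=V[2]*np.sign(V[2][0]); print("n",len(P),"normal",nrm.round(3),"tilt(z from up) deg",np.degrees(np.arctan2(nrm[0],nrm[2])).round(1),"lo",P.min(0).round(3),"hi",P.max(0).round(3),"grip",g.round(4),"tau",s["ft_torque"].round(3),"F",s["force"].round(2))
E
python3 -c "
from h import *
tilt()"
```

```text
n 666 normal [0.796 0.004 0.606] tilt(z from up) deg 52.7 lo [ 0.026 -0.024 -0.08 ] hi [ 0.078  0.024 -0.015] grip [ 0.4708 -0.3216  0.2125] tau [-0.099  0.068 -0.037] F [-0.78 -0.29 -2.99]
```

Request:
apply_moves:
  commands:
    - [50,0,0,0,0]
    - [50,0,0,0,0]
    - [50,0,0,0,0]
  newtons: 3.6

```text
clock: 8.8
position: [0.4708, -0.3216, 0.1937]
ee_rot: [2.309, 2.131, -0.0]
force: [-0.3, -1.2, -2.9]
width: 0.611
gripper_force: 3.6
```

```bash
python3 -c "
from h import *
tilt()"
```

```text
n 662 normal [0.889 0.009 0.457] tilt(z from up) deg 62.8 lo [ 0.021 -0.024 -0.093] hi [ 0.063  0.024 -0.015] grip [ 0.4708 -0.3216  0.2125] tau [-0.036  0.015  0.   ] F [ 0.92 -0.13 -2.78]
```

Request:
apply_moves:
  commands:
    - [50,-0.02,-0.25,-0.1,0]
    - [50,-0.02,-0.3,-0.3,0]
    - [50,-0.01,-0.18,-0.4,0]
    - [50,0,0,-0.4,0]
    - [50,0,0,-0.25,0]
    - [50,0,0,-0.15,0]
    - [50,0,0,0,0]
    - [50,0,0,0,0]

```text
clock: 9.85
position: [0.4682, -0.3657, 0.0984]
ee_rot: [2.308, 2.13, 0.001]
force: [-0.2, -0.7, -2.7]
width: 0.608
gripper_force: 3.6
```

```bash
python3 -c "
from h import *
tilt();p,d,q=look('c1',(370,130,530,250),'scene')"
```

```text
n 559 normal [ 0.915 -0.013  0.403] tilt(z from up) deg 66.2 lo [ 0.018 -0.024 -0.098] hi [ 0.058  0.024 -0.015] grip [ 0.4683 -0.3657  0.1173] tau [-0.051 -0.023  0.018] F [-0.17 -0.53 -2.75]
```

Request:
apply_moves:
  commands:
    - [50,0.01,0.17,-0.04,0]
    - [50,0,0,-0.06,0]
    - [50,0,0,0,0]
    - [50,0.01,0.1,0.02,0]
    - [50,0.01,0.1,0.01,0]
    - [50,0.01,0.1,0.01,0]
    - [50,0,0,0,0]

```text
clock: 10.82
position: [0.47, -0.336, 0.0939]
ee_rot: [-2.307, -2.131, -0.0]
force: [0.0, 0.5, -1.3]
width: 0.61
gripper_force: 3.6
```

```bash
python3 -c "
from h import *
tilt()"
```

```text
n 335 normal [0.985 0.006 0.17 ] tilt(z from up) deg 80.2 lo [ 0.013 -0.024 -0.098] hi [ 0.032  0.024 -0.015] grip [ 0.47   -0.3364  0.1127] tau [ 0.158 -0.084 -0.044] F [ 0.46  0.06 -0.51]
```

Request:
apply_moves:
  commands:
    - [50,0.01,0.11,0,0]
    - [50,0.01,0.11,0,0]
    - [50,0.01,0.11,-0.02,0]
    - [50,0.01,0.13,0.01,0]
    - [50,0.01,0.13,0.01,0]
    - [50,0.01,0.13,0.01,0]
    - [50,0.01,0.12,0,0]
    - [50,0,0,0,0]

```text
clock: 11.88
position: [0.4746, -0.286, 0.0947]
ee_rot: [-2.307, -2.132, -0.0]
force: [0.7, -0.6, -2.6]
width: 0.611
gripper_force: 3.6
```

```bash
python3 -c "
from h import *
tilt();p,d,q=look('c2',(360,120,520,240),'scene')"
```

```text
n 105 normal [ 0.999 -0.015 -0.034] tilt(z from up) deg 92.0 lo [ 0.01  -0.021 -0.06 ] hi [ 0.015  0.023 -0.035] grip [ 0.4745 -0.2866  0.1136] tau [0.006 0.006 0.03 ] F [-0.74  0.31 -2.33]
```

View pics/c2.png

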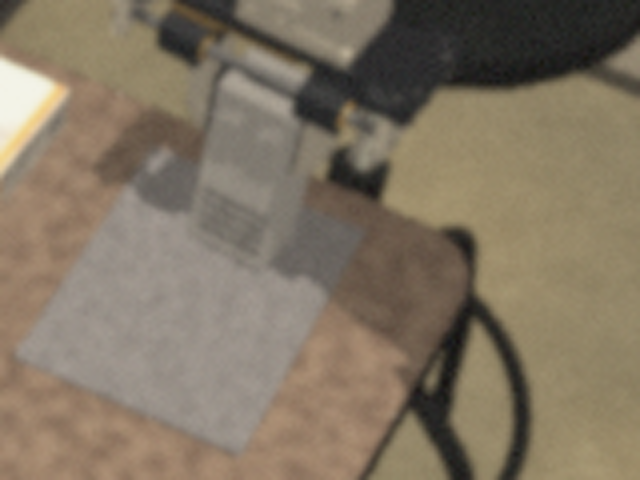

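Request:
apply_moves:
  commands:
    - [50,0,0,0.1,0]
    - [50,-0.01,-0.15,0.05,0]
    - [50,-0.02,-0.22,0,0]
    - [50,-0.01,-0.2,0,0]
    - [50,0,0,-0.08,0]
    - [50,0,0,-0.06,0]
    - [50,0,0,-0.02,0]
    - [50,0,0,-0.02,0]
    - [50,0,0,0,0]

```text
clock: 13.1
position: [0.4722, -0.3208, 0.093]
ee_rot: [2.308, 2.131, 0.0]
force: [0.2, -0.3, -2.7]
width: 0.609
gripper_force: 3.6
```

```bash
python3 -c "
from h import *
tilt()"
```

```text
n 103 normal [1.    0.028 0.013] tilt(z from up) deg 89.3 lo [ 0.009 -0.022 -0.06 ] hi [ 0.015  0.024 -0.033] grip [ 0.4721 -0.3209  0.1118] tau [ 0.012 -0.031 -0.005] F [-0.5  -0.88 -2.32]
```

Request:
apply_moves:
  commands:
    - [50,0,0,-0.03,0]
    - [50,0,0,-0.03,0]
    - [50,0,0,0,0]

```text
clock: 13.52
position: [0.4723, -0.3212, 0.0898]
ee_rot: [2.308, 2.13, 0.0]
force: [-0.3, 1.5, 4.2]
width: 0.61
gripper_force: 3.6
```

Run:
```python
from h import *
g=observe()["position"]+[0,0,.0188]; print(g)
for n in("side","scene"):
    p,d,q=look("d_"+n,(0,0,20,20),n)
    t=(q-g)@np.array([[.0785,.997,0],[.997,-.0785,0],[0,0,1]]).T
    m=(d>0)&(abs(t[...,1])<.024)&(q[...,2]>.015)&(abs(t[...,0])<.05)&(t[...,2]<.04)
    for lo in np.arange(-.1,.03,.01):
        k=m&(t[...,2]>lo)&(t[...,2]<lo+.01)
        if k.sum()>5: print(n,lo.round(2),k.sum(),(np.percentile(t[k][:,0],[10,50,90])*1000).round(1))
v,u=np.nonzero(m)
p=np.load("d_side.npz")["p"]; c=cv2.resize(p[240:370,330:490,::-1],None,fx=4,fy=4); cv2.imwrite("pics/d1.png",c)
```

```text
[ 0.47227165 -0.32119274  0.10856165]
side -0.1 19 [-26.2 -24.5 -23.5]
side -0.09 57 [-26.3 -24.8 -23.8]
side -0.08 51 [-26.5 -25.1 -24.2]
side -0.07 39 [-26.7 -25.7 -24.2]
side -0.06 28 [-32.2 -26.9 -24.8]
side -0.05 61 [-34.  -31.9 -25.8]
side -0.04 70 [-33.3 -31.3 -25.7]
side -0.03 102 [-33.3 -27.6 -25.8]
side -0.02 63 [-27.8 -26.8 -25.3]
side -0.01 65 [-28.  -26.7 -25.6]
side -0.0 65 [-28.1 -27.1 -25.8]
side 0.01 66 [-28.5 -27.5 -26.3]
side 0.02 286 [-27.2 -17.7   5.2]
scene -0.1 14 [12.6 14.3 15.3]
scene -0.09 50 [12.  13.7 15.8]
scene -0.08 54 [11.1 13.2 15.1]
scene -0.07 51 [10.7 12.9 15.6]
scene -0.06 56 [10.7 13.4 15.1]
scene -0.05 52 [10.4 12.8 15. ]
scene -0.04 58 [10.6 12.7 14.6]
scene -0.03 59 [10.6 12.5 14. ]
scene -0.02 55 [ 9.8 12.  13.9]
scene -0.01 59 [ 9.8 12.  13.8]
scene -0.0 60 [10.1 12.  13.9]
scene 0.01 69 [ 8.8 11.6 14.2]
scene 0.02 168 [-23.3   2.2  11.4]
```

View pics/d1.png

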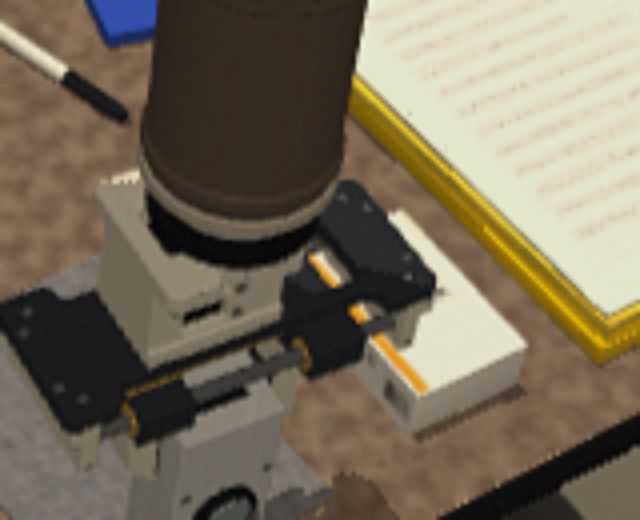

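Request:
apply_moves:
  commands:
    - [50,0,0,0.06,0]
    - [50,0,0,0.06,0]
    - [50,0.01,0.13,0,0]
    - [50,0.01,0.13,0,0]
    - [50,0,0,0,0]
    - [50,0,0,-0.05,0]
    - [50,0,0,-0.02,0]
    - [50,0,0,0,0]
  newtons: 5

```text
clock: 14.62
position: [0.473, -0.3056, 0.0921]
ee_rot: [-2.309, -2.13, 0.0]
force: [0.4, -0.0, -2.5]
width: 0.608
gripper_force: 5.0
```

```bash
python3 -c "
from h import *
tilt()"
```

```text
n 106 normal [ 0.999  0.005 -0.044] tilt(z from up) deg 92.5 lo [ 0.01  -0.022 -0.057] hi [ 0.016  0.023 -0.027] grip [ 0.4731 -0.3056  0.111 ] tau [0.02  0.022 0.031] F [-0.11  0.5  -2.99]
```

Step down to contact (light), at 5 N.

Request:
apply_moves:
  commands:
    - [50,0,0,-0.02,0]
    - [50,0,0,-0.02,0]
    - [50,0,0,0,0]
  newtons: 4

```text
clock: 15.05
position: [0.4732, -0.3054, 0.09]
ee_rot: [2.309, 2.131, 0.0]
force: [0.6, 0.2, -1.6]
width: 0.61
gripper_force: 4.0
```

```bash
python3 -c "
from h import *
tilt()"
```

```text
n 97 normal [ 0.999 -0.005  0.032] tilt(z from up) deg 88.2 lo [ 0.01  -0.022 -0.089] hi [ 0.016  0.023 -0.033] grip [ 0.4733 -0.3055  0.1088] tau [0.068 0.043 0.011] F [-0.19  0.58 -2.29]
```

Request:
apply_moves:
  commands:
    - [50,0,0,-0.02,0]
    - [50,0,0,-0.01,0]
    - [50,0,0,0,0]
    - [50,0,0,0,0]
  newtons: 3

```text
clock: 15.6
position: [0.4733, -0.3054, 0.0883]
ee_rot: [2.309, 2.131, 0.0]
force: [-1.1, 1.0, 4.5]
width: 0.608
gripper_force: 3.0
```

```bash
python3 -c "
from h import *
tilt()"
```

```text
n 106 normal [ 0.998  0.002 -0.055] tilt(z from up) deg 93.2 lo [ 0.01  -0.022 -0.056] hi [ 0.016  0.023 -0.026] grip [ 0.4733 -0.3054  0.107 ] tau [ 0.309  0.35  -0.036] F [-1.54  1.52  3.61]
```

Request:
apply_moves:
  commands:
    - [64,0,0,0.005,0]
    - [70,0,0,0,0]
    - [80,0,0,0,0]
    - [80,0,0,0,0]

```text
clock: 16.15
position: [0.4732, -0.3055, 0.0884]
ee_rot: [2.309, 2.131, -0.0]
force: [-0.6, 0.2, 0.4]
width: 0.793
gripper_force: 0.0
```

```bash
python3 -c "
from h import *
tilt(); s=observe(); print(s['width'])"
```

```text
n 135 normal [ 0.999 -0.018 -0.051] tilt(z from up) deg 92.9 lo [ 0.011 -0.024 -0.056] hi [ 0.017  0.022 -0.024] grip [ 0.4732 -0.3055  0.1072] tau [-0.083  0.058  0.052] F [-0.24 -0.91  1.02]
0.796557470271187
```

Request:
apply_moves:
  commands:
    - [80,0,-0.05,0.03,0]
    - [80,-0.01,-0.1,0.03,0]
    - [80,0,-0.05,0.01,0]
    - [80,0,0,0,0]
    - [50,0,0,0,0]
    - [50,0,0,0,0]
    - [50,0,0,0,0]
  newtons: 4

```text
clock: 17.08
position: [0.4726, -0.3173, 0.0926]
ee_rot: [-2.308, -2.131, -0.0]
force: [-0.4, -0.8, -0.3]
width: 0.614
gripper_force: 4.0
```

Request:
apply_moves:
  commands:
    - [50,0,0,-0.02,0]
    - [50,0,0.08,0.005,0]
    - [50,0.01,0.08,0.01,0]
    - [50,0.01,0.08,0.01,0]
    - [50,0.01,0.08,0.01,0]
    - [50,0,0,0,0]

```text
clock: 17.82
position: [0.4743, -0.2973, 0.0933]
ee_rot: [-2.307, -2.131, -0.0]
force: [-1.2, 0.4, -0.2]
width: 0.606
gripper_force: 4.0
```

```bash
python3 -c "
from h import *
tilt()"
```

```text
return _methods._mean(a, axis=axis, dtype=dtype,
  ret = um.true_divide(
h.py:27: RuntimeWarning: Mean of empty slice.
  U,S,V=np.linalg.svd(P-P.mean(0),full_matrices=False); e=(P-P.mean(0))@V[2]; P=P[abs(e)<max(.003,2*e.std())]
Traceback (most recent call last):
  File "h.py", line 27, in tilt
    U,S,V=np.linalg.svd(P-P.mean(0),full_matrices=False); e=(P-P.mean(0))@V[2]; P=P[abs(e)<max(.003,2*e.std())]
                                                                          ~^^^
IndexError: index 2 is out of bounds for axis 0 with size 0
```

```bash
cat >> h.py <<'E'
def prof():
    s=observe(); g=s["position"]+[0,0,.0188]; print("grip",g.round(4),"F",s["force"].round(1),"tau",s["ft_torque"].round(2))
    for n in("side","scene"):
        p,d,q=cloud(n); t=(q-g)@np.array([[.0785,.997,0],[.997,-.0785,0],[0,0,1]]).T
        m=(d>0)&(abs(t[...,1])<.022)&(q[...,2]>.012)&(abs(t[...,0])<.13)&(t[...,2]<.03)
        print(n,[(int(lo*1000),int(k.sum()),int(1000*np.median(t[k][:,0]))) for lo in np.arange(-.11,.03,.01) for k in[m&(t[...,2]>lo)&(t[...,2]<lo+.01)] if k.sum()>5])
E
python3 -c "
from h import *
prof()"
```

```text
grip [ 0.4743 -0.2975  0.1121] F [-1.6  0.7  0.4] tau [ 0.16  0.42 -0.03]
side [(-100, 63, -30), (-90, 70, -29), (-80, 72, -27), (-70, 67, -25), (-60, 41, -24), (-50, 79, -28), (-40, 76, -26), (-30, 113, -21), (-20, 81, -17), (-10, 74, -15), (0, 83, -13), (9, 71, -12), (19, 105, 2)]
scene [(-100, 35, 8), (-90, 35, 9), (-80, 37, 11), (-70, 40, 13), (-60, 38, 15), (-50, 39, 16), (-40, 45, 18), (-30, 40, 20), (-20, 40, 22), (-10, 48, 23), (0, 43, 25), (9, 82, 25), (19, 174, 10)]
```

Request:
apply_moves:
  commands:
    - [50,0.01,0.16,-0.005,0]
    - [50,0.01,0.16,-0.01,0]
    - [50,0.01,0.155,-0.03,0]
    - [50,0.01,0.155,-0.035,0]
    - [50,0.01,0.145,-0.06,0]
    - [50,0.01,0.145,-0.065,0]
    - [50,0.01,0.145,-0.07,0]
    - [50,0,0,0,0]

```text
clock: 18.98
position: [0.4787, -0.2332, 0.0766]
ee_rot: [-2.306, -2.132, -0.0]
force: [0.1, 0.4, 0.3]
width: 0.607
gripper_force: 4.0
```

```bash
python3 -c "
from h import *
prof()"
```

```text
grip [ 0.4787 -0.2332  0.0954] F [0.1 0.4 0.3] tau [ 0.35 -0.28  0.09]
side [(-70, 55, -83), (-60, 144, -76), (-50, 144, -67), (-40, 132, -57), (-30, 95, -52), (-20, 142, -45), (-10, 196, -31), (0, 144, -19), (9, 135, -10), (19, 62, 3)]
scene [(0, 84, 26), (9, 126, 17), (19, 97, 8)]
```

Request:
apply_moves:
  commands:
    - [50,0.01,0.125,-0.09,0]
    - [50,0.01,0.125,-0.1,0]
    - [50,0.01,0.12,-0.11,0]
    - [50,0.01,0.1,-0.12,0]
    - [50,0.01,0.09,-0.125,0]
    - [50,0.01,0.08,-0.13,0]
    - [50,0,0.06,-0.12,0]
    - [50,0,0.04,-0.12,0]
    - [50,0,0.02,-0.1,0]
    - [50,0,0,0,0]

```text
clock: 20.32
position: [0.4819, -0.1887, 0.0157]
ee_rot: [-2.308, -2.13, 0.001]
force: [0.1, -0.2, -1.9]
width: 0.608
gripper_force: 4.0
```

```bash
python3 -c "
from h import *
prof()"
```

```text
grip [ 0.4819 -0.1887  0.0345] F [ 0.1 -0.2 -1.9] tau [ 0.11 -0.05 -0.01]
side [(-30, 12, -103), (-20, 46, -104), (-10, 49, -105), (0, 204, -96), (9, 676, -51), (19, 106, -38)]
scene [(-20, 38, 24), (-10, 48, 24), (0, 52, 23), (9, 202, 8), (19, 32, 17)]
```

Request:
apply_moves:
  commands:
    - [50,0,0.005,-0.03,0]
    - [50,0,0,-0.03,0]
    - [50,0,0,-0.02,0]
    - [50,0,0,0,0]

```text
clock: 20.92
position: [0.4822, -0.1884, 0.0113]
ee_rot: [2.309, 2.131, 0.0]
force: [-0.3, 0.4, -2.7]
width: 0.61
gripper_force: 4.0
```

```bash
cat >> h.py <<'E'
def flat():
    p,d,q=cloud("side"); m=(d>0)&(abs(q[...,0]-.478)<.025)&(q[...,1]<-.20)&(q[...,1]>-.33)&(q[...,2]>.03)&(q[...,2]<.07)
    P=q[m]; 
    for _ in range(6):
        A=np.c_[P[:,:2],np.ones(len(P))]; c=np.linalg.lstsq(A,P[:,2],rcond=None)[0]; e=P[:,2]-A@c; P=P[abs(e)<max(.002,1.5*e.std())]
    print("slope deg",np.degrees(np.arctan(c[:2])).round(1),"z",np.median(P[:,2]).round(4),"y range",P[:,1].min().round(3),P[:,1].max().round(3),observe()["force"].round(1))
E
python3 -c "
from h import *
flat()"
```

```text
slope deg [0.1 2.9] z 0.0447 y range -0.296 -0.2 [ 0.3  0.9 -2.4]
```

Request:
apply_moves:
  commands:
    - [50,0,0,-0.03,0]
    - [50,0,0,-0.02,0]
    - [50,0,0,0,0]
  newtons: 3

```text
clock: 21.35
position: [0.4822, -0.1885, 0.0082]
ee_rot: [2.309, 2.131, -0.0]
force: [0.1, 0.5, -1.5]
width: 0.608
gripper_force: 3.0
```

```bash
python3 -c "
from h import *
flat()"
```

```text
slope deg [0.3 1.1] z 0.0436 y range -0.297 -0.2 [ 0.4  1.  -2.1]
```

Request:
apply_moves:
  commands:
    - [50,0,0,-0.025,0]
    - [50,0,0,0,0]
    - [64,0,0,0,0]
    - [70,0,0,0,0]
    - [85,0,0,0,0]
    - [90,0,0,0,0]
    - [90,0,0,0,0]

```text
clock: 22.28
position: [0.4822, -0.1884, 0.0069]
ee_rot: [2.309, 2.131, 0.0]
force: [-0.8, -0.3, -0.1]
width: 0.897
gripper_force: 0.0
```

Request:
apply_moves:
  commands:
    - [90,0,0,0.3,0]
    - [90,0,0,0.6,0]
    - [90,0,0,0.8,0]
    - [90,0,0.3,0.8,0]
    - [90,0,0.6,0.5,0]
    - [90,0,0.8,0,0]
    - [90,0,0.6,0,0]
    - [90,0,0,0,0]

```text
clock: 23.28
position: [0.4822, -0.0473, 0.1869]
ee_rot: [-2.303, -2.136, -0.001]
force: [0.1, -0.2, 0.2]
width: 0.901
gripper_force: 0.0
```

Run:
```python
from h import *
flat()
p,d,q=look("e1",(240,230,440,380)); 
for n in("side","scene"):
    p,d,q=cloud(n); m=(d>0)&(abs(q[...,0]-.478)<.07)&(abs(q[...,1]+.236)<.1)&(q[...,2]>.035)&(q[...,2]<.06); print(n,rect(q[m][:,:2]))
```

```text
slope deg [0.3 0.6] z 0.0433 y range -0.296 -0.2 [-0.2  0.3 -0.4]
side (array([ 478.8, -228.5]), array([132.3,  58.2]), 85.8)
scene (array([ 482.2, -170.1]), array([19.1, 55.5]), 87.8)
```

View pics/e1.png

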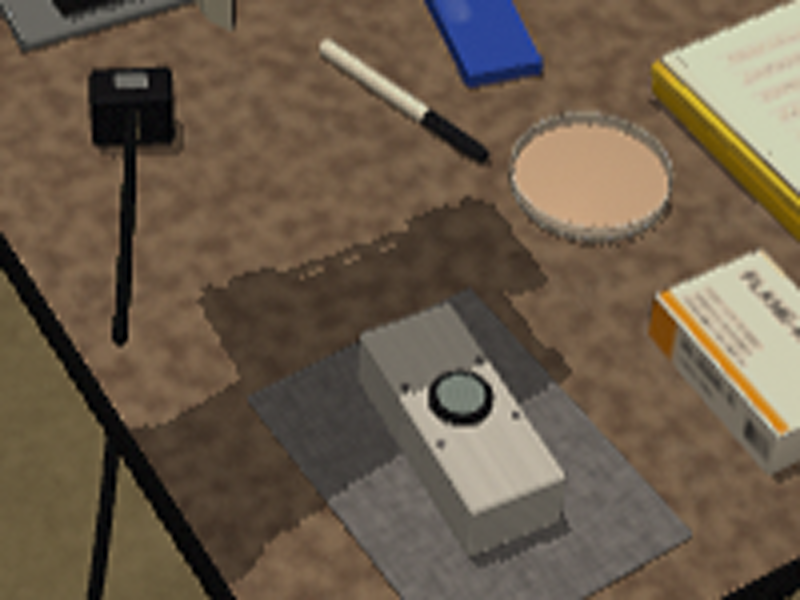

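The picture shows the camera head lying flat on the mat, lens up at crop pixel (460, 398). Its centre is about 8 mm from the mat's centre, the gripper is clear and the bystanders look undisturbed.

```bash
python3 -c "
from cell import arm
print(arm.sign_off())"
```

```text
the job is handed in; nothing more can be done
None
```

The job is handed in: the camera head lies flat on the mat, lens up, about 8 mm from the mat's centre and released, with the carton, dish and marker apparently undisturbed in the last picture; sign-off gave no verdict.

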